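Hang the paint tins on the balance bar and ready the hardener

TASK

Set up the touch-up paint corner: hang every hook-handled paint tin by its hook in a place of its own between the collars of the pivoting bar, left and right in turn, so that neither side ever carries more than one tin more than the other and the bar never dips far. When all tins hang, take the hardener bottle and press its foot down on the mixer's rubber pad until the pad is fully down, keep it down for two seconds, then stand the bottle upright inside the collar of the holder. Leave the other things on the bench as they are.

Things in the scene. Friction and masses are not known exactly. Their poses are not given: they have to be found in the camera images.
- tin0_mid (a point): closed steel paint tin with a hook handle on its lid, 178 mm tall over all, about 220 g, heavy at the foot; the point is on its upright axis half-way up, 89 mm above its foot. Tin body 52 mm diameter, lid 55 mm above the foot. A black grip block tops it, on the axis: 14 mm (own x) by 20 mm (own y), from 133 to 178 mm above the foot. Own z up; starts upright, own x within 0.5 rad of world x. May be absent
- tin0_hook (a point): inside top of tin0's hook, on its axis 126 mm above its foot: the rod bears here when it hangs. The hook is a 16 mm wide strap open downwards: spine 19 mm behind the axis (own -x) from the lid up, roof, and a lip 19 mm in front (own +x) that ends 92 mm above the foot: a gap 37 mm high over the lid. The rod enters level through this gap, under the lip, from own +x; then the tin is lowered
- tin1_mid (a point): an identical tin: same point, sizes and axes. May be absent
- tin1_hook (a point): inside top of tin1's hook, the same shape
- tin2_mid (a point): an identical tin: same point, sizes and axes. May be absent
- tin2_hook (a point): inside top of tin2's hook, the same shape
- tin3_mid (a point): an identical tin: same point, sizes and axes. May be absent
- tin3_hook (a point): inside top of tin3's hook, the same shape
- bar (a joint): tilt of the balance bar about its middle (rad): 0 level, positive when the left (+y) end is up. Sprung lightly to level: one tin alone on an outer place tilts it about 0.14, on an inner place about 0.09, two on one side and none on the other more than 0.2; stops at 0.26
- bar_mid (a point): pivot in the middle of the balance bar, 200 mm above the table on top of a post (20 mm diameter, base plate 150 x 110 mm); own y runs along the bar to the left, x across it away from the robot. The bar is a rod 10 mm thick and 460 mm long; each side has two hanging places, each 40 mm wide between collars 34 mm in diameter
- seat_outer_left (a point): top of the rod in the middle of the outer hanging place on the left side (+y), 190 mm from the pivot; moves with the bar
- seat_inner_left (a point): top of the rod in the middle of the inner hanging place on the left side (+y), 120 mm from the pivot; moves with the bar
- seat_inner_right (a point): top of the rod in the middle of the inner hanging place on the right side (-y), 120 mm from the pivot; moves with the bar
- seat_outer_right (a point): top of the rod in the middle of the outer hanging place on the right side (-y), 190 mm from the pivot; moves with the bar
- bottle_mid (a point): white plastic hardener bottle with a black cap, 40 mm diameter, body 112 mm high, with cap (26 mm diameter) 140 mm, about 220 g; the point is on its axis half-way up, 70 mm above its foot; own z is up
- pad (a joint): how far the mixer's sprung pad is pressed down (m): 0 up, 0.012 fully down on its stop; full depression takes about 9 N
- pad_top (a point): centre of the upper face of the round black rubber pad (68 mm diameter) on the grey bench mixer (110 x 100 mm); the face is 78 mm above the table when up and goes down with the pad
- holder_in (a point): centre of the floor of the bottle holder: a steel plate 100 x 100 mm, 8 mm thick, with an upright octagonal collar 56 mm across inside, 24 mm high above the floor; the floor is 8 mm above the table
- tape: bystander, to be left alone: roll of grey tape, 64 mm diameter, 24 mm high; origin at its underside
- coupling: bystander, to be left alone: brass pipe coupling, 40 mm diameter, 35 mm high; origin at its underside
- carton: bystander, to be left alone: small carton 70 x 50 x 45 mm; origin at its underside
- jar: bystander, to be left alone: jar 64 mm diameter, 75 mm high; origin at its underside

How it is judged:
By the outcome, as a careful person would: the job done as asked, in the order asked, and still so for the second after the job is handed in, with the robot touching nothing.
Of tin0, tin1, tin2, tin3 only 3 to 4 are there at a start; the rules pass over those that are not, and their reading is None.
At some moment in a run one of tin0, tin1, tin2, tin3 may be knocked a few centimetres aside while the robot is not near it.
It also fails if it takes over 210 s, if anything falls off the work surface, if the arm or the gripper's body presses on something with over 40 N, if the wrist force passes 120 N, or if a joint passes its speed limit or range.

ROBOT

A 6-joint arm with a two-finger parallel gripper is mounted at the origin on the work surface. World frame = base frame: x ahead of the robot, y to its left, z up, the work surface at z = 0. Lengths are in m, angles in rad, forces in N, time in s.
With the tool pointing down it reaches from about 0.35 to 0.725 m from the base axis. Payload 6 kg.
Tool frame: the origin (TCP) lies midway between the tips of the shut fingers; the grasp point (between the pads) lies 19 mm behind it; z points along the fingers, y is the line along which they close (so a half turn about z gives the same grasp; the last joint's range is limited). The gripper opens to 85 mm and grips with 20 to 120 N. Pads are 22 mm wide; open, the fingers measure 114 mm over their backs; the gripper's body (76 mm by 85 mm) begins 54 mm behind the grasp point. The pads swing forward as they close: fully open they stand 13 mm farther back than shut.
Start: joints at [-0.777, 0.04, 0.085, 0, -1.615, -0.334], TCP at [0.266, -0.538, 0.231] pointing down, gripper open.
Joint ranges: [-2.56, 2.56], [-1.29, 2.01], [-1.08, 1.49], [-3.29, 1.98], [-2.81, -0.18], [-2.99, 2.99]. Speed limits (rad/s): [2.57, 2.57, 3.01, 3.14, 3.14, 3.14].

INTERFACE

Orientations are given as a unit quaternion [x, y, z, w].
In Python, from station import * gives the robot as it stands. The module is installed in compiled form; this text tells all that it offers.
- The arm moves only by the shell command python3 -m pendant 'ROWS' [OPENING] [FORCE]. ROWS is text: rows parted by semicolons, each of 6 numbers parted by spaces: the shift along the tool's x, y, z as a fraction of full scale, then the turn, a rotation vector about the tool's x, y, z as a fraction of full scale. In form: dx dy dz rx ry rz; .... A call has 1 to 10 rows; each row is the pose to reach, as a shift and turn from the pose commanded when the call began, along the tool's axes at that moment; what a row does not reach only later rows make up. Full scale, the value 1, is 0.25 m for a shift and 30 degrees for a turn. A row lasts 1/10 s, in which the tool goes at most 50 mm and 8.59 degrees, less where a joint would pass 70% of its speed; a pose out of reach is approached as far as the arm can. A call with a number of a shift or a turn outside -1 to 1 is refused whole. A call with a gripper value outside its range is refused whole. OPENING is the opening, from -1 (shut) to 1 (fully open), set as the call begins (- or left out, the last holds). The fingers move at their own pace and stop on an object; FORCE is the grip in N (left out, the last holds). Time passes only in rows, so rows that repeat a pose let the fingers close. It gives the time, the measured TCP pose, the force, the opening and the grip force at its end, in the units of the state.
- get_state(): the state, without advancing time (a new reading comes with each control period).
- snapshot(name): name is "side" or "top"; returns a dict with "frame" (420x560x3 uint8, blue, green, red), "fx", "fy", "cx", "cy" (pixels), "R" (3x3) and "t" (3): a world point X has camera coordinates R X + t. Camera axes: x right, y down, z forward; pixel columns grow to the right and rows downward; lengths in m; the calibration is good to about 2 mm. A picture is of the moment at which its call begins. There is no depth.
- hand_in(): hands the job in; it is judged then, once.
Trained networks look in a picture, given as the dict that the camera call returned (one of the last four; its "shot" number tells which), for a name from the list of things; names that differ only in an ending like _2 or _b are one class to them, and where a whole thing is asked for, a point or a joint stands for the part that bears it (a point fixed in the world has none). Each returns a list of dicts, best first, with "p" (0 to 1); they miss things now and then, are a little off and sometimes report something else, mostly with a low value. They report only what shows in the picture. A call takes as long as a camera call.
- find_in(picture, thing): "location" ([x, y, z] in m, in the coordinates of the camera as it stood for that picture, good to about 4 mm: the middle of the surface that is visible of it).
The state is a dict: "t": time; "joints": joint angles; "joint_velocities": joint speeds; "effort": joint torques, N m; "ee_pos": TCP position; "orientation": TCP orientation; "contact_force": force on the tool from outside, world axes, zero at the start; "wrist_torque": the same for the moment, N m; "width": opening from 0.0 (shut) to 1.0 (fully open); "grasp_force": force on a finger pad.
Only numpy, scipy, OpenCV 4.12 (cv2) and the standard library are available. Lean on these libraries where they do the work, as an engineer would, in place of code of your own. Each camera call takes 0.05 s, during which the arm holds its last target. There are 200 camera calls.

## Working session

There is one attempt and no reset: what is moved stays moved. The work goes in short steps, Python scripts to look and compute and a shell command to move; the robot and the scene stay as the last step left them, time stands still between calls to the robot, and variables do not carry over. Pictures are saved under pics/ and viewed, at most 14 in all, crops included, and the job is handed in when it is done.

```bash
mkdir -p pics; ls; cat > h.py <<'E'
from station import *
import numpy as np, cv2
def w(p,l): return np.array(p["R"]).T@(np.array(l)-np.array(p["t"]))
def proj(p,X):
    c=np.array(p["R"])@np.array(X)+np.array(p["t"]); return (p["fx"]*c[0]/c[2]+p["cx"],p["fy"]*c[1]/c[2]+p["cy"])
def ray(p,u,v,z):
    R=np.array(p["R"]);o=-R.T@np.array(p["t"]);d=R.T@np.array([(u-p["cx"])/p["fx"],(v-p["cy"])/p["fy"],1]);return o+d*(z-o[2])/d[2]
E
python3 - <<'E'
from h import *
for n in ("side","top"):
    p=snapshot(n); cv2.imwrite(f"pics/{n}0.png",p["frame"])
    R=np.array(p["R"]);print(n,(-R.T@np.array(p["t"])).round(3),R.round(2).tolist(),p["fx"])
    for th in ["tin0_mid","tin0_hook","bar_mid","seat_outer_left","bottle_mid","pad_top","holder_in","tape","coupling","carton","jar"]:
        print(th,[(round(d["p"],2),w(p,d["location"]).round(3).tolist()) for d in find_in(p,th) if d["p"]>.2])
s=get_state();print(s)
E
```

```text
pics
side [0.328 0.68  0.928] [[-0.94, -0.34, 0.0], [-0.25, 0.68, -0.69], [0.23, -0.65, -0.73]] 449.5591883357404
tin0_mid [(0.81, [0.484, 0.195, 0.053]), (0.32, [0.601, 0.145, 0.022])]
tin0_hook [(0.81, [0.484, 0.189, 0.056])]
bar_mid [(0.75, [0.616, 0.032, 0.204])]
seat_outer_left [(0.63, [0.621, 0.033, 0.204])]
bottle_mid [(0.65, [0.545, 0.361, 0.101])]
pad_top [(0.86, [0.408, 0.353, 0.074])]
holder_in [(0.69, [0.395, -0.333, 0.008])]
tape [(0.69, [0.588, -0.131, 0.019]), (0.47, [0.624, 0.034, 0.205])]
coupling [(0.85, [0.6, 0.143, 0.027])]
carton [(0.73, [0.776, 0.098, 0.046])]
jar [(0.84, [0.57, -0.339, 0.049]), (0.38, [0.619, 0.032, 0.206])]
top [0.537 0.013 1.044] [[0.02, -1.0, 0.01], [-1.0, -0.02, -0.08], [0.08, -0.01, -1.0]] 402.9126086663632
tin0_mid [(0.55, [0.49, 0.177, 0.051])]
tin0_hook [(0.85, [0.496, 0.178, 0.056])]
bar_mid [(0.78, [0.629, -0.043, 0.206])]
seat_outer_left [(0.66, [0.484, -0.168, 0.052]), (0.63, [0.622, -0.036, 0.205])]
bottle_mid [(0.63, [0.56, 0.339, 0.106])]
pad_top [(0.82, [0.409, 0.349, 0.077])]
holder_in [(0.96, [0.405, -0.344, 0.007])]
tape [(0.85, [0.591, -0.14, 0.023])]
coupling []
carton []
jar [(0.74, [0.56, 0.337, 0.108]), (0.63, [0.574, -0.352, 0.071])]
{'t': 1.2, 'joints': array([-7.77288805e-01,  4.02070982e-02,  8.47906869e-02,  1.71938602e-05,
       -1.61547375e+00, -3.33666219e-01]), 'joint_velocities': array([-0.00091271,  0.00074804, -0.00065659,  0.00018505,  0.00074377,
        0.00050952]), 'effort': array([ 1.01990201e-03, -3.67939603e+01,  3.47427928e+01,  6.93315133e+00,
       -1.09847515e-03,  1.75688490e-05]), 'ee_pos': array([ 0.26627262, -0.5376636 ,  0.23125543]), 'orientation': array([-2.27899890e-01,  9.73684568e-01,  3.50747727e-05, -3.23253784e-05]), 'contact_force': array([ 0.35045504, -0.07392929,  0.90185526]), 'wrist_torque': array([-0.06412862,  0.03380282,  0.00640642]), 'grasp_force': 0.0, 'width': 1.0012303950048078}
```

View pics/top0.png

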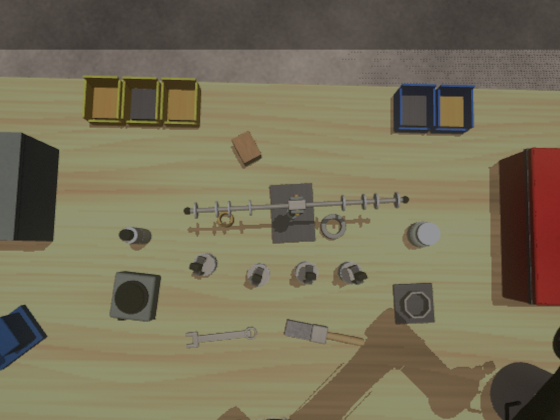

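View pics/side0.png

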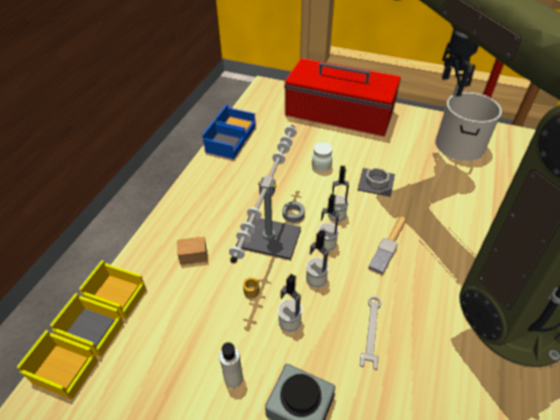

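```bash
cat > blk.py <<'E'
from h import *
def blocks(p,guess,thr=60,zc=.1555,r=28):
    g=p["frame"].max(axis=2); out=[]
    n,l,st,c=cv2.connectedComponentsWithStats((g<thr).astype(np.uint8))
    for X in guess:
        u,v=proj(p,[X[0],X[1],zc]); 
        k=[i for i in range(1,n) if 15<st[i,4]<400 and np.hypot(c[i,0]-u,c[i,1]-v)<r]
        out.append([(ray(p,c[i,0],c[i,1],zc)[:2].round(4).tolist(),int(st[i,4]),c[i].round(1).tolist()) for i in k])
    return out
E
python3 - <<'E'
from blk import *
T=snapshot("top");S=snapshot("side")
a=cv2.resize(T["frame"][190:300,180:380],None,fx=4,fy=4,interpolation=cv2.INTER_CUBIC)
cv2.imwrite("pics/topz.png",a)
b=cv2.resize(S["frame"][120:340,225:365],None,fx=2.7,fy=2.7,interpolation=cv2.INTER_CUBIC)
c=cv2.resize(S["frame"][260:340,250:350],None,fx=4,fy=4,interpolation=cv2.INTER_CUBIC)
d=cv2.resize(S["frame"][160:230,300:370],None,fx=4,fy=4,interpolation=cv2.INTER_CUBIC)
m=np.zeros((600,790,3),np.uint8);m[:594,:378]=b[:594,:378];m[:320,380:780]=c;m[320:600,380:660]=d
cv2.imwrite("pics/sidez.png",m)
# bar ends
for (u,v) in [(187,211),(405.5,199.5),(297,205)]: print(ray(T,u,v,.2))
for u,v in [(291,131),(235,259),(267,184)]: print("s",ray(S,u,v,.2))
gs=[ray(T,u,v,.03) for u,v in [(204,267),(259,275),(306,273),(351,273)]]
print(np.round(gs,3)[:,:2].tolist())
for p in(T,S):
  for q in blocks(p,gs): print(q)
for i,p in((0,S),(1,T)): print([(round(d["p"],2),w(p,d["location"]).round(3).tolist()) for n in ["tin1_mid","tin2_mid","tin3_mid"] for d in find_in(p,n) if d["p"]>.2])
E
```

```text
[0.60860624 0.1963167  0.2       ]
[ 0.64337014 -0.26376077  0.2       ]
[ 0.62648178 -0.03434638  0.2       ]
s [ 0.63852891 -0.24721195  0.2       ]
s [0.60443792 0.19393659 0.2       ]
s [ 0.62384921 -0.03334338  0.2       ]
[[0.484, 0.185], [0.467, 0.048], [0.474, -0.069], [0.477, -0.182]]
[([0.49, 0.1805], 97, [196.4, 267.1])]
[([0.4692, 0.0489], 66, [256.4, 277.9])]
[([0.4759, -0.0671], 76, [309.6, 275.9])]
[([0.4772, -0.1755], 98, [359.0, 276.4])]
[([0.488, 0.187], 137, [290.3, 285.4]), ([0.4589, 0.2296], 36, [297.1, 306.8])]
[([0.4654, 0.0525], 132, [319.9, 240.4]), ([0.4388, 0.1078], 29, [324.4, 262.6])]
[([0.4721, -0.0621], 98, [331.0, 204.8])]
[([0.4746, -0.1716], 68, [341.7, 175.5])]
[(0.72, [0.47, -0.169, 0.055]), (0.6, [0.619, 0.032, 0.206]), (0.83, [0.468, -0.061, 0.054]), (0.25, [0.485, 0.194, 0.053]), (0.88, [0.461, 0.058, 0.054])]
[(0.76, [0.484, -0.169, 0.053]), (0.35, [0.626, -0.035, 0.205]), (0.64, [0.626, -0.036, 0.206]), (0.61, [0.476, -0.062, 0.051]), (0.9, [0.472, 0.047, 0.053])]
```

View pics/topz.png

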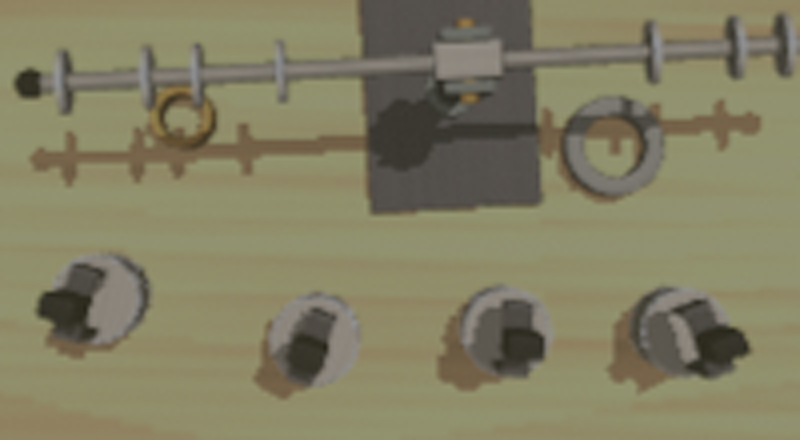

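View pics/sidez.png

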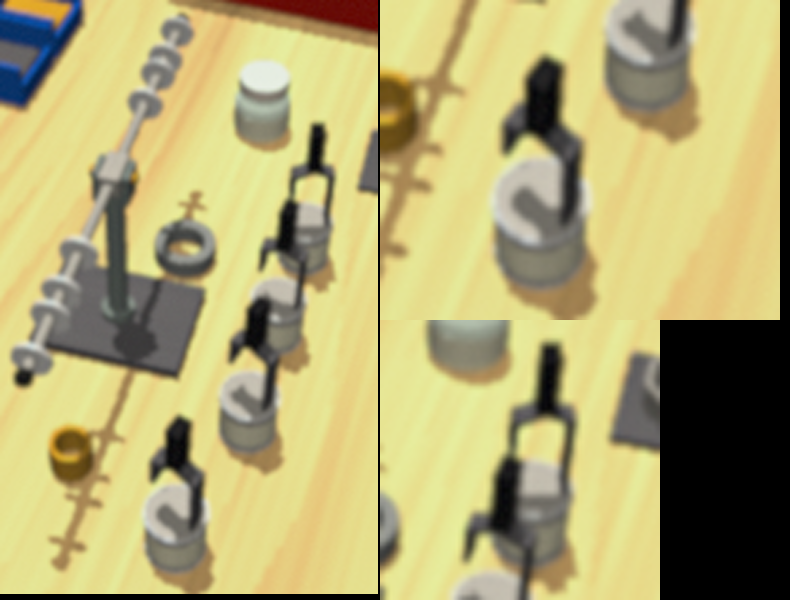

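```bash
cat > fit.py <<'E'
from h import *
from scipy.optimize import minimize
import itertools,sys
BOX=[((-7,7),(-10,10),(133,178)),((-22,22),(-8,8),(126,133)),((-22,-19),(-8,8),(57,128)),((19,22),(-8,8),(92,128))]
def mask(p,x,y,a,s=4,off=(0,0)):
    m=np.zeros((420*s,560*s),np.uint8) if False else None
    u0,v0=proj(p,[x,y,.12]);h=45;M=np.zeros((2*h*s,2*h*s),np.uint8);c,sn=np.cos(a),np.sin(a)
    ou,ov=off
    for b in BOX:
        P=[]
        for q in itertools.product(*b):
            X=np.array(q)/1000;P.append(proj(p,[x+c*X[0]-sn*X[1],y+sn*X[0]+c*X[1],X[2]]))
        P=((np.array(P)-[ou-h-.5+0,ov-h-.5])*s).astype(np.float32)
        cv2.fillConvexPoly(M,cv2.convexHull(P).astype(np.int32),255)
    return cv2.resize(M,(2*h,2*h),interpolation=cv2.INTER_AREA)/255.
def fit(ps,x,y,a0=0,f=0.):
    D=[]
    for p in ps:
        u,v=[int(round(t)) for t in proj(p,[x,y,.12])]
        g=p["frame"].max(axis=2).astype(float)[v-45:v+45,u-45:u+45]
        D.append((p,(u,v),np.clip((115-g)/60,0,1)))
    def cost(q):
        c=0
        for p,o,d in D:
            m=mask(p,*q,off=o); r=cv2.dilate(m,np.ones((9,9)))
            c+=(np.abs(m-d)*r).sum()/m.sum()
        return c
    best=None
    for a in np.arange(-.6,.61,.15):
        r=minimize(lambda q:cost([x+q[0]/100,y+q[1]/100,q[2]]),[0,0,a],method="Nelder-Mead",options=dict(initial_simplex=[[0,0,a],[.4,0,a],[0,.4,a],[0,0,a+.15]],maxiter=60,xatol=.02,fatol=1e-4))
        if best is None or r.fun<best.fun: best=r
    q=best.x;return round(x+q[0]/100,4),round(y+q[1]/100,4),round(q[2],3),round(best.fun,3)
def go(x,y,z,phi):
    "rows numbers to reach TCP pose, pointing down, tool y at world yaw 90deg+phi"
    from scipy.spatial.transform import Rotation as Ro
    s=get_state();R=Ro.from_quat(s["orientation"]);d=R.inv().apply(np.array([x,y,z])-s["ee_pos"])/.25
    T=Ro.from_matrix(np.array([[-np.cos(phi),-np.sin(phi),0],[-np.sin(phi),np.cos(phi),0],[0,0,-1]]).T if False else np.column_stack([[-np.cos(phi),-np.sin(phi),0],[-np.sin(phi),np.cos(phi),0],[0,0,-1]]))
    r=(R.inv()*T).as_rotvec()/np.radians(30)
    print("go",d.round(4),r.round(4))
E
python3 - <<'E'
from fit import *
ps=[snapshot("top"),snapshot("side")]
for g in [(.489,.183),(.467,.0505),(.474,-.065),(.476,-.174)]:
    print(fit(ps,*g),fit(ps[:1],*g),fit(ps[1:],*g))
print(get_state()["t"]); go(.467,.0505,.22,0)
E
```

```text
(np.float64(0.4903), np.float64(0.1818), np.float64(-0.276), np.float64(0.745)) (np.float64(0.4926), np.float64(0.181), np.float64(-0.284), np.float64(0.292)) (np.float64(0.4904), np.float64(0.187), np.float64(-0.094), np.float64(0.406))
(np.float64(0.4679), np.float64(0.0497), np.float64(-0.316), np.float64(0.722)) (np.float64(0.4704), np.float64(0.0494), np.float64(-0.327), np.float64(0.304)) (np.float64(0.4674), np.float64(0.0496), np.float64(-0.254), np.float64(0.39))
(np.float64(0.4752), np.float64(-0.0668), np.float64(-0.051), np.float64(0.903)) (np.float64(0.4777), np.float64(-0.067), np.float64(-0.039), np.float64(0.4)) (np.float64(0.4742), np.float64(-0.0652), np.float64(0.016), np.float64(0.457))
(np.float64(0.478), np.float64(-0.1763), np.float64(0.202), np.float64(1.045)) (np.float64(0.4791), np.float64(-0.1765), np.float64(0.366), np.float64(0.383)) (np.float64(0.4772), np.float64(-0.1794), np.float64(0.131), np.float64(0.613))
1.7
go [-1.7636  1.7519  0.0452] [ 2.000e-04 -1.000e-04  8.782e-01]
```

```bash
python3 -m pendant '-0.1 0.1 -0.03 0 0 0; -0.25 0.25 -0.06 0 0 0; -0.4 0.4 -0.08 0 0 0; -0.55 0.55 -0.08 0 0 0; -0.7 0.7 -0.08 0 0 0; -0.82 0.82 -0.08 0 0 0; -0.9 0.9 -0.08 0 0 0' 0.2 40
python3 -m pendant '-0.15 0.15 0 0 0 0.2; -0.3 0.3 0 0 0 0.4; -0.45 0.45 0 0 0 0.6; -0.6 0.6 0 0 0 0.8; -0.7 0.7 0 0 0 1; -0.8 0.8 0 0 0 1; -0.84 0.84 0 0 0 1; -0.84 0.84 0 0 0 1'
python3 - <<'E'
from fit import *
s=get_state();print(s["t"],s["ee_pos"],s["width"],s["contact_force"],s["joints"])
go(.469,.0497,.2,-.32)
E
```

```text
t: 2.4
ee_pos: [0.3685, -0.2338, 0.2517]
orientation: [-0.229, 0.974, -0.0, 0.001]
contact_force: [1.0, -0.5, -0.8]
width: 0.6
grasp_force: 0.0
t: 3.2
ee_pos: [0.4632, 0.0467, 0.2508]
orientation: [0.031, 1.0, -0.0, -0.001]
contact_force: [0.2, -0.7, -0.8]
width: 0.599
grasp_force: 0.0
3.2 [0.46320326 0.04666399 0.25080931] 0.5993923732974783 [ 0.24707209 -0.69089772 -0.81049034] [ 5.35915243e-01 -3.18436594e-01 -2.02163421e-01 -2.82009296e-04
 -1.68819664e+00 -2.16784906e+00]
go [-0.0226  0.0136  0.2032] [-0.001  -0.002   0.4945]
```

```bash
python3 -m pendant '-0.022 0.013 0.03 0 0 0.25; -0.022 0.013 0.1 0 0 0.49; -0.022 0.013 0.2 0 0 0.49; -0.022 0.013 0.28 0 0 0.49; -0.022 0.013 0.34 0 0 0.49; -0.022 0.013 0.4 0 0 0.49; -0.022 0.013 0.443 0 0 0.49; -0.022 0.013 0.443 0 0 0.49; -0.022 0.013 0.443 0 0 0.49'
python3 -m pendant '0 0 0 0 0 0; 0 0 0 0 0 0; 0 0 0 0 0 0; 0 0 0 0 0 0; 0 0 0 0 0 0; 0 0 0 0 0 0; 0 0 0 0 0 0; 0 0 0 0 0 0' -1 50
python3 - <<'E'
from fit import *
s=get_state();print(s["t"],s["ee_pos"],s["width"]*85,s["contact_force"],s["grasp_force"])
p=snapshot("side");cv2.imwrite("pics/g1.png",cv2.resize(p["frame"][140:340,200:460],None,fx=2.5,fy=2.5))
E
```

```text
t: 4.1
ee_pos: [0.469, 0.048, 0.1411]
orientation: [0.159, 0.987, 0.0, 0.0]
contact_force: [0.3, 0.3, 1.1]
width: 0.599
grasp_force: 0.0
t: 4.9
ee_pos: [0.4693, 0.0482, 0.1414]
orientation: [0.159, 0.987, 0.0, 0.001]
contact_force: [-0.0, 1.0, 5.3]
width: 0.228
grasp_force: 49.6
4.9 [0.46926652 0.04821421 0.14141795] 19.416682970220847 [-0.04848357  1.04043714  5.32462793] 49.55784022808075
```

View pics/g1.png

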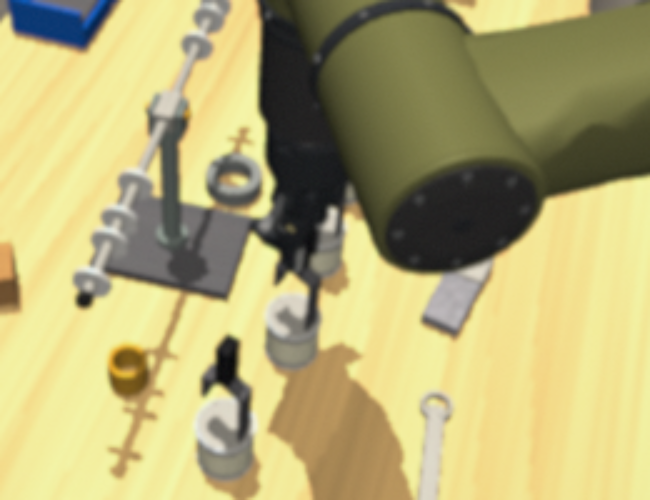

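```bash
python3 -m pendant '0 0 -0.03 0 0 0; 0 0 -0.1 0 0 0; 0 0 -0.2 0 0 0; 0 0 -0.3 0 0 0; 0 0 -0.4 0 0 0; 0 0 -0.46 0 0 0; 0 0 -0.476 0 0 0; 0 0 -0.476 0 0 0'
python3 -m pendant '-0.03 0.02 0 0 0 -0.1; -0.08 0.07 0 0 0 -0.25; -0.14 0.12 0 0 0 -0.4; -0.19 0.165 0 0 0 -0.55; -0.23 0.2 0 0 0 -0.68; -0.252 0.219 0 0 0 -0.755; -0.252 0.219 0 0 0 -0.755; -0.252 0.219 0 0 0 -0.755; -0.252 0.219 0 0 0 -0.755'
python3 - <<'E'
from fit import *
s=get_state();print(s["t"],s["ee_pos"],s["width"]*85,s["contact_force"],s["grasp_force"])
for n in("top","side"):
  p=snapshot(n); cv2.imwrite(f"pics/p1{n}.png",p["frame"])
  print(n,[(round(d["p"],2),w(p,d["location"]).round(3).tolist()) for d in find_in(p,"tin0_mid") if d["p"]>.2],[(round(d["p"],2),w(p,d["location"]).round(3).tolist()) for d in find_in(p,"bar_mid") if d["p"]>.2])
a=cv2.imread("pics/p1top.png")[180:290,180:330];b=cv2.imread("pics/p1side.png")[120:330,220:380]
m=np.zeros((560,800,3),np.uint8);m[:293,:400]=cv2.resize(a,(400,293));m[:,400:]=cv2.resize(b,None,fx=2.5,fy=2.667)[:560,:400]
cv2.imwrite("pics/p1.png",m)
go(.616,.0856,.26,.0756)
E
```

```text
t: 5.75
ee_pos: [0.4685, 0.0482, 0.2589]
orientation: [0.159, 0.987, 0.0, -0.001]
contact_force: [-0.3, 0.3, -3.2]
width: 0.225
grasp_force: 49.0
t: 6.65
ee_pos: [0.5453, 0.08, 0.2591]
orientation: [-0.037, 0.999, -0.0, -0.0]
contact_force: [-0.1, -0.2, -3.2]
width: 0.227
grasp_force: 49.0
6.65 [0.54530137 0.08002795 0.25909089] 19.265235367881154 [-0.11243094 -0.22123784 -3.2397238 ] 49.034144282341
top [] [(0.95, [0.636, -0.12, 0.206])]
side [(0.85, [0.487, 0.196, 0.054]), (0.28, [0.576, -0.146, 0.022])] [(0.86, [0.609, 0.114, 0.207]), (0.35, [0.545, 0.361, 0.1]), (0.31, [0.405, 0.352, 0.076])]
go [-0.2822  0.0006 -0.001 ] [ 0.0005  0.0006 -0.0015]
```

View pics/p1.png

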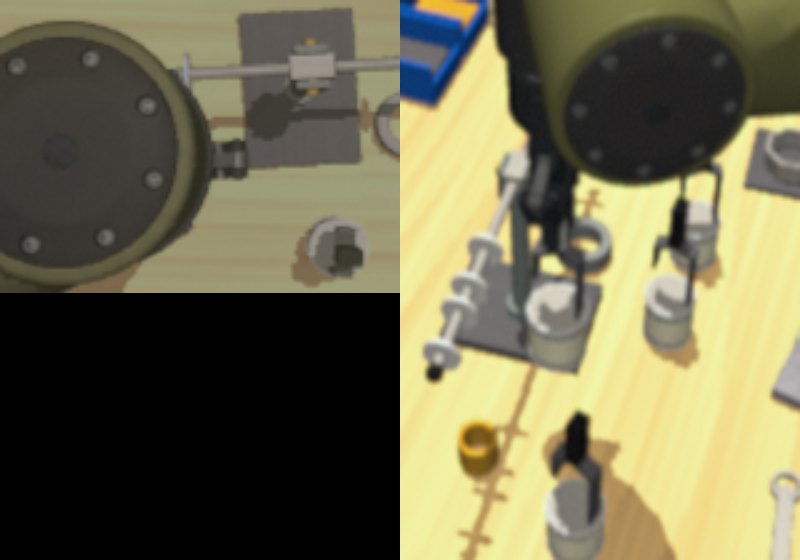

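```bash
python3 -m pendant '0 0 -0.012 0 0 0; -0.04 0 -0.012 0 0 0; -0.1 0 -0.012 0 0 0; -0.16 0 -0.012 0 0 0; -0.21 0 -0.012 0 0 0; -0.25 0 -0.012 0 0 0; -0.275 0 -0.012 0 0 0; -0.282 0 -0.012 0 0 0; -0.282 0 -0.012 0 0 0'
python3 -m pendant '0 0 0.02 0 0 0; 0 0 0.05 0 0 0; 0 0 0.09 0 0 0; 0 0 0.12 0 0 0; 0 0 0.145 0 0 0; 0 0 0.155 0 0 0; 0 0 0.16 0 0 0; 0 0 0.16 0 0 0'
python3 - <<'E'
from fit import *
s=get_state();print(s["t"],s["ee_pos"],s["width"]*85,s["contact_force"],s["grasp_force"])
for n in("top","side"):
  p=snapshot(n); cv2.imwrite(f"pics/p2{n}.png",p["frame"])
a=cv2.imread("pics/p2top.png")[180:290,180:420];b=cv2.imread("pics/p2side.png")[110:320,220:380]
m=np.zeros((560,800,3),np.uint8);m[:183,:400]=cv2.resize(a,(400,183));m[:,400:]=cv2.resize(b,None,fx=2.5,fy=2.667)[:560,:400]
cv2.imwrite("pics/p2.png",m)
E
```

```text
t: 7.85
ee_pos: [0.6162, 0.0855, 0.2624]
orientation: [-0.037, 0.999, -0.0, -0.0]
contact_force: [-0.7, 0.0, -2.1]
width: 0.231
grasp_force: 49.0
t: 8.65
ee_pos: [0.6161, 0.0855, 0.2226]
orientation: [-0.037, 0.999, 0.0, 0.0]
contact_force: [-0.7, -0.2, -2.5]
width: 0.23
grasp_force: 49.1
8.65 [0.61614617 0.08549144 0.22264392] 19.579529479612294 [-0.66514468 -0.22271758 -2.53764944] 49.05600607395172
```

View pics/p2.png

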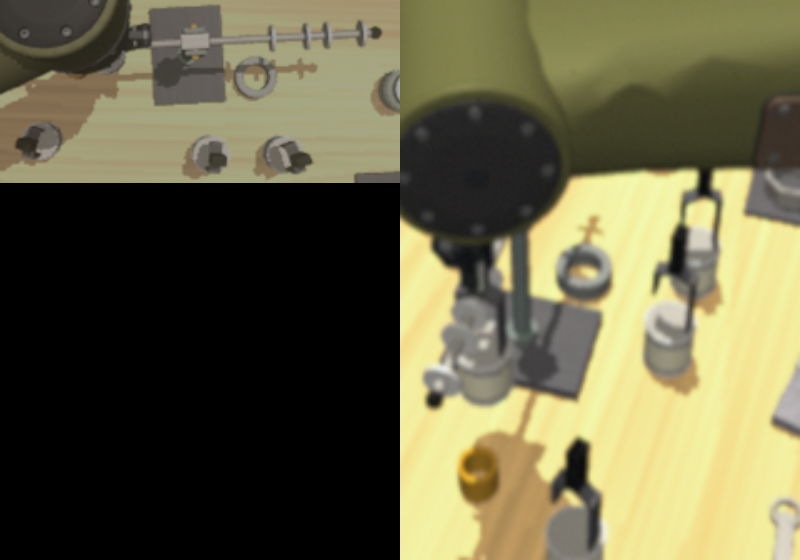

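```bash
python3 -m pendant '0 0 0.01 0 0 0; 0 0 0.02 0 0 0; 0 0 0.03 0 0 0; 0 0 0.04 0 0 0; 0 0 0.05 0 0 0; 0 0 0.054 0 0 0; 0 0 0.054 0 0 0'
python3 -m pendant '0 0 0 0 0 0; 0 0 0 0 0 0; 0 0 0 0 0 0; 0 0 0 0 0 0; 0 0 0 0 0 0; 0 0 0 0 0 0' 0.1
python3 -m pendant '0 0 -0.04 0 0 0; 0 0 -0.12 0 0 0; 0 0 -0.25 0 0 0; 0.1 0 -0.36 0 0 0; 0.25 0 -0.4 0 0 0; 0.4 0 -0.4 0 0 0; 0.55 0 -0.4 0 0 0; 0.7 0 -0.4 0 0 0; 0.8 0 -0.4 0 0 0; 0.8 0 -0.4 0 0 0'
python3 - <<'E'
from fit import *
s=get_state();print(s["t"],s["ee_pos"],s["width"]*85,s["contact_force"],s["grasp_force"])
for n in("top","side"):
  p=snapshot(n); cv2.imwrite(f"pics/p3{n}.png",p["frame"])
a=cv2.imread("pics/p3top.png")[180:290,180:420];b=cv2.imread("pics/p3side.png")[110:320,220:380]
m=np.zeros((560,800,3),np.uint8);m[:183,:400]=cv2.resize(a,(400,183));m[:,400:]=cv2.resize(b,None,fx=2.5,fy=2.667)[:560,:400]
cv2.imwrite("pics/p3.png",m)
E
```

```text
t: 9.45
ee_pos: [0.6163, 0.0854, 0.209]
orientation: [-0.037, 0.999, -0.0, 0.0]
contact_force: [1.0, 0.4, 0.5]
width: 0.228
grasp_force: 49.4
t: 10.05
ee_pos: [0.6161, 0.0855, 0.209]
orientation: [-0.037, 0.999, 0.0, -0.0]
contact_force: [0.1, -0.4, -0.3]
width: 0.551
grasp_force: 0.0
t: 11.05
ee_pos: [0.415, 0.0701, 0.3119]
orientation: [-0.038, 0.999, 0.001, 0.003]
contact_force: [0.0, 0.3, -0.2]
width: 0.552
grasp_force: 0.0
11.05 [0.41501437 0.07005753 0.31191413] 46.88201171454803 [ 0.0200573   0.26236647 -0.21953439] 0.0
```

View pics/p3.png

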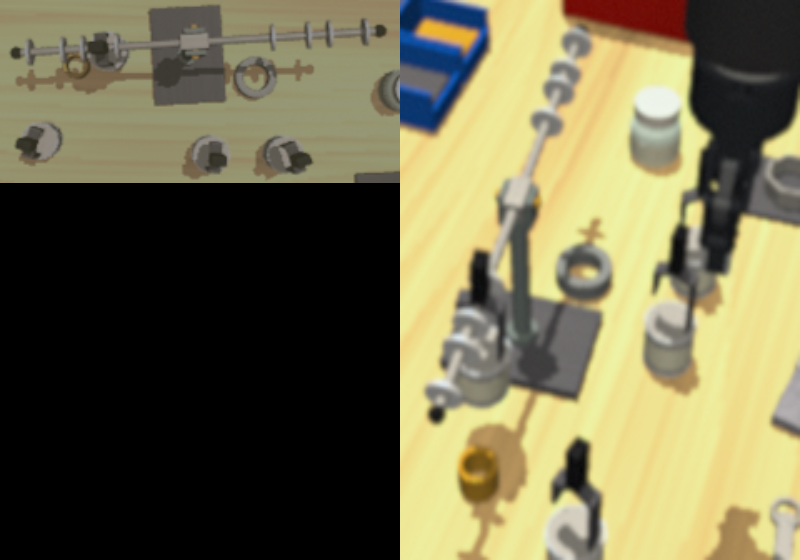

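```bash
cat > bar.py <<'E'
from fit import *
from scipy.optimize import minimize_scalar
P0=np.array([.625,-.034,.2]);YA=.0756
def pt(s,t): return P0+s*np.array([-np.sin(YA)*np.cos(t),np.cos(YA)*np.cos(t),np.sin(t)])
def tips(ps):
    "dark end tips near the predicted bar ends -> tilt per camera/end"
    for p in ps:
        n,l,st,c=cv2.connectedComponentsWithStats((p["frame"].max(axis=2)<70).astype(np.uint8))
        for s in(.23,-.23):
            best=None
            for i in range(1,n):
                if not 6<st[i,4]<120: continue
                for t in np.linspace(-.26,.26,105):
                    e=np.hypot(*(np.array(proj(p,pt(s,t)))-c[i]))
                    if best is None or e<best[0]: best=(round(e,1),round(t,3),int(st[i,4]))
            print("tip",s,best)
E
python3 - <<'E'
from bar import *
ps=[snapshot("top"),snapshot("side")]
tips(ps)
print(fit(ps[:1],.478,-.177),fit(ps[:1],.478,-.067),fit(ps[:1],.491,.182))
print(fit(ps[1:],.478,-.067),fit(ps[1:],.491,.182))
x,y,a,_=fit(ps[:1],.478,-.177); go(x-.001,y-.001,.26,.30); print(get_state()["t"])
E
```

```text
tip 0.23 (np.float64(0.5), np.float64(-0.06), 28)
tip -0.23 (np.float64(0.9), np.float64(-0.08), 30)
tip 0.23 (np.float64(0.0), np.float64(-0.09), 21)
tip -0.23 (np.float64(46.6), np.float64(0.26), 7)
(np.float64(0.479), np.float64(-0.1762), np.float64(0.384), np.float64(0.396)) (np.float64(0.4781), np.float64(-0.067), np.float64(-0.036), np.float64(0.408)) (np.float64(0.4921), np.float64(0.1812), np.float64(-0.285), np.float64(0.309))
(np.float64(0.4742), np.float64(-0.0641), np.float64(0.063), np.float64(0.523)) (np.float64(0.4906), np.float64(0.1866), np.float64(-0.089), np.float64(0.429))
go [-0.1692 -1.0067  0.1965] [ 1.0e-04 -5.0e-04 -4.3e-01]
11.25
```

```bash
python3 -m pendant '0 -0.1 0 0 0 0; 0 -0.25 0 0 0 0; -0.05 -0.42 0 0 0 -0.1; -0.1 -0.6 0 0 0 -0.25; -0.14 -0.75 0.1 0 0 -0.4; -0.169 -0.88 0.15 0 0 -0.525; -0.169 -0.96 0.1965 0 0 -0.525; -0.169 -1 0.1965 0 0 -0.525; -0.169 -1 0.1965 0 0 -0.525; -0.169 -1 0.1965 0 0 -0.525'
python3 - <<'E'
from fit import *
go(.4785,-.1765,.141,.35)
E
```

```text
t: 12.25
ee_pos: [0.4779, -0.1754, 0.2605]
orientation: [-0.174, 0.985, -0.0, 0.0]
contact_force: [-0.5, -0.7, 0.8]
width: 0.552
grasp_force: 0.0
go [-0.0006 -0.0048  0.4778] [-0.0004  0.0007 -0.001 ]
```

```bash
python3 -m pendant '0 -0.005 0.05 0 0 0; 0 -0.005 0.15 0 0 0; 0 -0.005 0.25 0 0 0; 0 -0.005 0.35 0 0 0; 0 -0.005 0.42 0 0 0; 0 -0.005 0.46 0 0 0; 0 -0.005 0.478 0 0 0; 0 -0.005 0.478 0 0 0'
python3 -m pendant '0 0 0 0 0 0; 0 0 0 0 0 0; 0 0 0 0 0 0; 0 0 0 0 0 0; 0 0 0 0 0 0; 0 0 0 0 0 0; 0 0 0 0 0 0; 0 0 0 0 0 0' -1 50
python3 -m pendant '0 0 -0.03 0 0 0; 0 0 -0.1 0 0 0; 0 0 -0.2 0 0 0; 0 0 -0.3 0 0 0; 0 0 -0.4 0 0 0; 0 0 -0.5 0 0 0; 0 0 -0.54 0 0 0; 0 0 -0.552 0 0 0; 0 0 -0.552 0 0 0'
python3 -m pendant '-0.03 -0.03 0 0 0 0.05; -0.08 -0.08 0 0 0 0.16; -0.13 -0.15 0 0 0 0.28; -0.18 -0.22 0 0 0 0.4; -0.23 -0.28 0 0 0 0.48; -0.26 -0.31 0 0 0 0.524; -0.27 -0.321 0 0 0 0.524; -0.27 -0.321 0 0 0 0.524; -0.27 -0.321 0 0 0 0.524'
python3 - <<'E'
from bar import *
print(get_state()["grasp_force"])
print(pt(-.19,-.09))
go(.6393,-.2234,.279,.0756)
p=snapshot("side");a=p["frame"][90:300,260:400]
q=snapshot("top");b=q["frame"][180:300,260:440]
m=np.zeros((600,800,3),np.uint8);m[:600,:400]=cv2.resize(a,(400,600));m[:267,400:]=cv2.resize(b,(400,267));cv2.imwrite("pics/q1.png",m);tips([p,q])
E
```

```text
t: 13.05
ee_pos: [0.478, -0.1765, 0.1405]
orientation: [-0.174, 0.985, -0.0, 0.0]
contact_force: [-0.5, 0.1, -0.2]
width: 0.554
grasp_force: 0.0
t: 13.85
ee_pos: [0.4785, -0.177, 0.1415]
orientation: [-0.174, 0.985, -0.0, 0.001]
contact_force: [0.4, -0.7, 6.3]
width: 0.227
grasp_force: 49.7
t: 14.75
ee_pos: [0.4777, -0.1765, 0.2772]
orientation: [-0.174, 0.985, 0.001, -0.001]
contact_force: [-0.7, 0.5, -2.9]
width: 0.225
grasp_force: 49.0
t: 15.65
ee_pos: [0.5685, -0.2288, 0.2785]
orientation: [-0.038, 0.999, 0.0, -0.0]
contact_force: [0.4, 0.7, -1.8]
width: 0.223
grasp_force: 49.1
49.12819683551788
[ 0.63929224 -0.22269052  0.21707692]
go [-2.839e-01  1.000e-04 -1.900e-03] [ 0.0002 -0.      0.0009]
tip 0.23 (np.float64(0.0), np.float64(-0.09), 21)
tip -0.23 (np.float64(47.4), np.float64(0.26), 12)
tip 0.23 (np.float64(0.7), np.float64(-0.055), 23)
tip -0.23 (np.float64(30.1), np.float64(-0.26), 7)
```

View pics/q1.png

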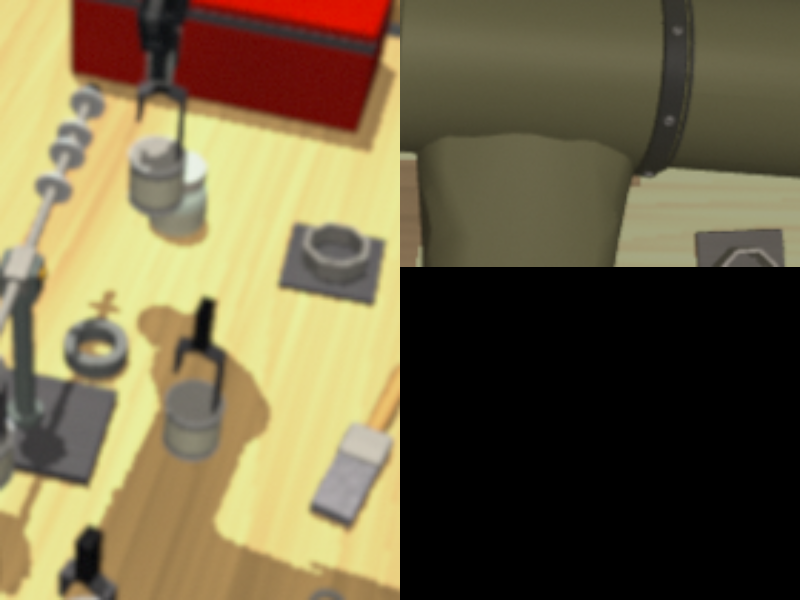

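```bash
python3 -m pendant '0 0 -0.004 0 0 0; -0.04 0 -0.004 0 0 0; -0.1 0 -0.004 0 0 0; -0.16 0 -0.004 0 0 0; -0.21 0 -0.004 0 0 0; -0.25 0 -0.004 0 0 0; -0.275 0 -0.004 0 0 0; -0.284 0 -0.004 0 0 0; -0.284 0 -0.004 0 0 0'
python3 -m pendant '0 0 0.02 0 0 0; 0 0 0.05 0 0 0; 0 0 0.09 0 0 0; 0 0 0.12 0 0 0; 0 0 0.145 0 0 0; 0 0 0.16 0 0 0; 0 0 0.175 0 0 0; 0 0 0.19 0 0 0; 0 0 0.205 0 0 0; 0 0 0.22 0 0 0'
python3 -m pendant '0 0 0.015 0 0 0; 0 0 0.03 0 0 0; 0 0 0.045 0 0 0; 0 0 0.055 0 0 0; 0 0 0.065 0 0 0; 0 0 0.068 0 0 0; 0 0 0.068 0 0 0; 0 0 0.068 0 0 0'
python3 - <<'E'
from bar import *
p=snapshot("side");q=snapshot("top");tips([p,q])
a=p["frame"][90:300,220:400]
cv2.imwrite("pics/q2.png",cv2.resize(a,None,fx=2.8,fy=2.8))
E
```

```text
t: 16.65
ee_pos: [0.6398, -0.2236, 0.2792]
orientation: [-0.038, 0.999, 0.0, -0.0]
contact_force: [-0.0, 0.1, -1.7]
width: 0.227
grasp_force: 49.1
t: 17.65
ee_pos: [0.6399, -0.2239, 0.2247]
orientation: [-0.038, 0.999, -0.0, 0.001]
contact_force: [0.6, -1.0, 0.2]
width: 0.221
grasp_force: 49.3
t: 18.45
ee_pos: [0.6398, -0.2236, 0.2075]
orientation: [-0.038, 0.999, 0.0, 0.0]
contact_force: [2.3, -0.8, -0.2]
width: 0.226
grasp_force: 49.4
tip 0.23 (np.float64(0.1), np.float64(0.075), 22)
tip -0.23 (np.float64(46.6), np.float64(0.26), 7)
tip 0.23 (np.float64(0.1), np.float64(0.16), 26)
tip -0.23 (np.float64(50.3), np.float64(0.26), 16)
```

```bash
python3 -m pendant '0 0 0 0 0 0; 0 0 0 0 0 0; 0 0 0 0 0 0; 0 0 0 0 0 0; 0 0 0 0 0 0; 0 0 0 0 0 0' 0.1
python3 -m pendant '0 0 -0.04 0 0 0; 0 0 -0.12 0 0 0; 0 0 -0.25 0 0 0; 0.1 0 -0.36 0 0 0; 0.25 0 -0.4 0 0 0; 0.4 0 -0.4 0 0 0; 0.55 0 -0.4 0 0 0; 0.7 0 -0.4 0 0 0; 0.8 0 -0.4 0 0 0; 0.8 0 -0.4 0 0 0'
python3 -m pendant '0 0.1 0 0 0 0; 0 0.25 0 0 0 0; 0 0.42 0 0 0 0; 0 0.6 0 0 0 0; 0 0.75 0 0 0 0; 0 0.88 0 0 0 0; 0 0.96 0 0 0 0; 0 1 0 0 0 0; 0 1 0 0 0 0'
python3 - <<'E'
from bar import *
ps=[snapshot("side"),snapshot("top")];tips(ps)
print(fit(ps[1:],.491,.182),fit(ps[:1],.491,.182),fit(ps[1:],.478,-.067))
cv2.imwrite("pics/q3.png",cv2.resize(ps[0]["frame"][90:350,200:400],None,fx=2.3,fy=2.3))
go(.491,.183,.26,-.28);print(get_state()["joints"].round(2))
E
```

```text
t: 19.15
ee_pos: [0.6396, -0.2236, 0.2073]
orientation: [-0.038, 0.999, 0.0, -0.0]
contact_force: [-0.2, -1.4, -0.7]
width: 0.552
grasp_force: 0.0
t: 20.15
ee_pos: [0.4381, -0.2394, 0.3105]
orientation: [-0.037, 0.999, -0.001, 0.002]
contact_force: [-0.2, 0.0, 0.8]
width: 0.549
grasp_force: 0.0
t: 21.05
ee_pos: [0.4215, 0.0114, 0.3078]
orientation: [-0.039, 0.999, 0.0, 0.0]
contact_force: [0.5, -0.3, 0.3]
width: 0.548
grasp_force: 0.0
tip 0.23 (np.float64(0.2), np.float64(0.045), 23)
tip -0.23 (np.float64(2.0), np.float64(0.04), 85)
tip 0.23 (np.float64(0.4), np.float64(0.105), 34)
tip -0.23 (np.float64(1.0), np.float64(0.045), 27)
(np.float64(0.4927), np.float64(0.181), np.float64(-0.273), np.float64(0.315)) (np.float64(0.4907), np.float64(0.1866), np.float64(-0.085), np.float64(0.423)) (np.float64(0.4776), np.float64(-0.067), np.float64(-0.039), np.float64(0.404))
go [-0.3291  0.6683  0.1905] [-3.000e-04  0.000e+00  6.789e-01]
[ 0.51 -0.42 -0.17  0.   -1.82 -2.  ]
```

View pics/q3.png

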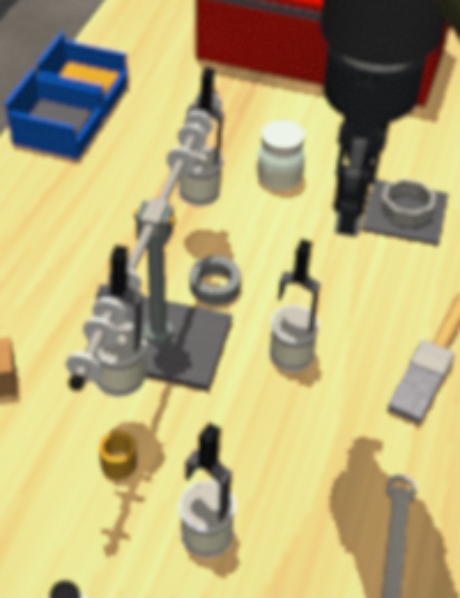

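```bash
python3 -m pendant '-0.03 0.06 0.02 0 0 0.07; -0.09 0.18 0.05 0 0 0.2; -0.15 0.3 0.08 0 0 0.34; -0.21 0.44 0.12 0 0 0.5; -0.27 0.55 0.16 0 0 0.62; -0.31 0.63 0.18 0 0 0.678; -0.329 0.668 0.19 0 0 0.678; -0.329 0.668 0.19 0 0 0.678; -0.329 0.668 0.19 0 0 0.678'
python3 - <<'E'
from fit import *
go(.491,.183,.141,-.28);print(get_state()["joints"].round(2))
E
```

```text
t: 22.05
ee_pos: [0.491, 0.1822, 0.2604]
orientation: [0.14, 0.99, -0.0, 0.0]
contact_force: [-0.3, 0.2, -1.0]
width: 0.553
grasp_force: 0.0
go [0.0011 0.0031 0.4778] [0.     0.0008 0.0001]
[ 0.74 -0.16 -0.05  0.   -1.68 -2.59]
```

```bash
python3 -m pendant '0 0.003 0.05 0 0 0; 0 0.003 0.15 0 0 0; 0 0.003 0.25 0 0 0; 0 0.003 0.35 0 0 0; 0 0.003 0.42 0 0 0; 0 0.003 0.46 0 0 0; 0 0.003 0.478 0 0 0; 0 0.003 0.478 0 0 0'
python3 -m pendant '0 0 0 0 0 0; 0 0 0 0 0 0; 0 0 0 0 0 0; 0 0 0 0 0 0; 0 0 0 0 0 0; 0 0 0 0 0 0; 0 0 0 0 0 0; 0 0 0 0 0 0' -1 50
python3 -m pendant '0 0 -0.03 0 0 0; 0 0 -0.1 0 0 0; 0 0 -0.2 0 0 0; 0 0 -0.3 0 0 0; 0 0 -0.4 0 0 0; 0 0 -0.48 0 0 0; 0 0 -0.515 0 0 0; 0 0 -0.52 0 0 0; 0 0 -0.52 0 0 0'
python3 -m pendant '-0.02 -0.01 0 0 0 -0.07; -0.06 -0.02 0 0 0 -0.2; -0.11 -0.03 0 0 0 -0.34; -0.16 -0.05 0 0 0 -0.5; -0.2 -0.065 0 0 0 -0.62; -0.22 -0.07 0 0 0 -0.679; -0.229 -0.072 0 0 0 -0.679; -0.229 -0.072 0 0 0 -0.679; -0.229 -0.072 0 0 0 -0.679'
python3 - <<'E'
from bar import *
ps=[snapshot("side"),snapshot("top")];tips(ps)
go(.6107,.1554,.271,.0756)
E
```

```text
t: 22.85
ee_pos: [0.491, 0.1837, 0.1405]
orientation: [0.139, 0.99, 0.0, 0.0]
contact_force: [0.3, -0.5, 0.1]
width: 0.555
grasp_force: 0.0
t: 23.65
ee_pos: [0.4915, 0.184, 0.1415]
orientation: [0.139, 0.99, 0.0, 0.001]
contact_force: [-1.1, -0.9, 5.8]
width: 0.228
grasp_force: 49.7
t: 24.55
ee_pos: [0.4907, 0.1841, 0.2691]
orientation: [0.139, 0.99, -0.0, -0.001]
contact_force: [-0.4, -0.7, -2.5]
width: 0.23
grasp_force: 49.0
t: 25.45
ee_pos: [0.5408, 0.151, 0.2698]
orientation: [-0.038, 0.999, -0.0, -0.0]
contact_force: [0.4, 0.2, -1.6]
width: 0.224
grasp_force: 49.0
tip 0.23 (np.float64(0.1), np.float64(0.045), 21)
tip -0.23 (np.float64(123.7), np.float64(0.26), 21)
tip 0.23 (np.float64(36.3), np.float64(-0.26), 36)
tip -0.23 (np.float64(1.0), np.float64(0.045), 25)
go [-0.2801 -0.004  -0.003 ] [ 0.0003 -0.0006  0.0007]
```

```bash
python3 -m pendant '0 -0.004 -0.004 0 0 0; -0.04 -0.004 -0.004 0 0 0; -0.1 -0.004 -0.004 0 0 0; -0.16 -0.004 -0.004 0 0 0; -0.21 -0.004 -0.004 0 0 0; -0.25 -0.004 -0.004 0 0 0; -0.272 -0.004 -0.004 0 0 0; -0.28 -0.004 -0.004 0 0 0; -0.28 -0.004 -0.004 0 0 0'
python3 -m pendant '0 0 0.02 0 0 0; 0 0 0.05 0 0 0; 0 0 0.09 0 0 0; 0 0 0.12 0 0 0; 0 0 0.145 0 0 0; 0 0 0.16 0 0 0; 0 0 0.175 0 0 0; 0 0 0.19 0 0 0; 0 0 0.205 0 0 0; 0 0 0.22 0 0 0'
python3 -m pendant '0 0 0.015 0 0 0; 0 0 0.03 0 0 0; 0 0 0.045 0 0 0; 0 0 0.055 0 0 0; 0 0 0.062 0 0 0; 0 0 0.066 0 0 0; 0 0 0.066 0 0 0; 0 0 0.066 0 0 0'
python3 - <<'E'
from bar import *
ps=[snapshot("side"),snapshot("top")];tips(ps);print(get_state()["contact_force"])
E
```

```text
t: 26.45
ee_pos: [0.611, 0.1552, 0.2713]
orientation: [-0.038, 0.999, -0.0, -0.0]
contact_force: [0.0, 0.3, -3.2]
width: 0.23
grasp_force: 49.0
t: 27.45
ee_pos: [0.6112, 0.1553, 0.2167]
orientation: [-0.038, 0.999, 0.0, 0.0]
contact_force: [0.6, 1.0, 0.5]
width: 0.227
grasp_force: 49.1
t: 28.25
ee_pos: [0.611, 0.1551, 0.2001]
orientation: [-0.038, 0.999, -0.0, 0.0]
contact_force: [1.6, -1.7, 0.7]
width: 0.224
grasp_force: 49.4
tip 0.23 (np.float64(0.4), np.float64(-0.12), 24)
tip -0.23 (np.float64(2.4), np.float64(-0.105), 114)
tip 0.23 (np.float64(35.3), np.float64(-0.26), 24)
tip -0.23 (np.float64(0.9), np.float64(-0.14), 29)
[ 1.84653552 -0.61812144  0.42029935]
```

```bash
python3 -m pendant '0 0 0 0 0 0; 0 0 0 0 0 0; 0 0 0 0 0 0; 0 0 0 0 0 0; 0 0 0 0 0 0; 0 0 0 0 0 0' 0.1
python3 -m pendant '0 0 -0.04 0 0 0; 0 0 -0.12 0 0 0; 0 0 -0.25 0 0 0; 0.1 0 -0.36 0 0 0; 0.25 0 -0.42 0 0 0; 0.4 0 -0.42 0 0 0; 0.55 0 -0.42 0 0 0; 0.65 0 -0.42 0 0 0; 0.7 0 -0.42 0 0 0; 0.7 0 -0.42 0 0 0'
python3 - <<'E'
from bar import *
ps=[snapshot("side"),snapshot("top")];tips(ps);
print(fit(ps[1:],.478,-.067),fit(ps[:1],.474,-.065))
cv2.imwrite("pics/r3.png",cv2.resize(ps[0]["frame"][90:350,200:400],None,fx=2.3,fy=2.3))
go(.4765,-.067,.26,-.02)
E
```

```text
t: 28.95
ee_pos: [0.6109, 0.1552, 0.1999]
orientation: [-0.038, 0.999, 0.0, -0.0]
contact_force: [0.4, 0.1, 0.1]
width: 0.551
grasp_force: 0.0
t: 29.95
ee_pos: [0.4356, 0.1418, 0.3071]
orientation: [-0.039, 0.999, 0.001, 0.002]
contact_force: [1.1, -0.4, 0.4]
width: 0.549
grasp_force: 0.0
tip 0.23 (np.float64(0.1), np.float64(-0.09), 21)
tip -0.23 (np.float64(2.4), np.float64(-0.07), 102)
tip 0.23 (np.float64(0.6), np.float64(-0.04), 25)
tip -0.23 (np.float64(0.9), np.float64(-0.09), 30)
(np.float64(0.4781), np.float64(-0.0667), np.float64(-0.051), np.float64(0.426)) (np.float64(0.464), np.float64(-0.0281), np.float64(1.344), np.float64(0.678))
go [-0.095  -0.8459  0.1823] [0.0018 0.0022 0.1842]
```

View pics/r3.png

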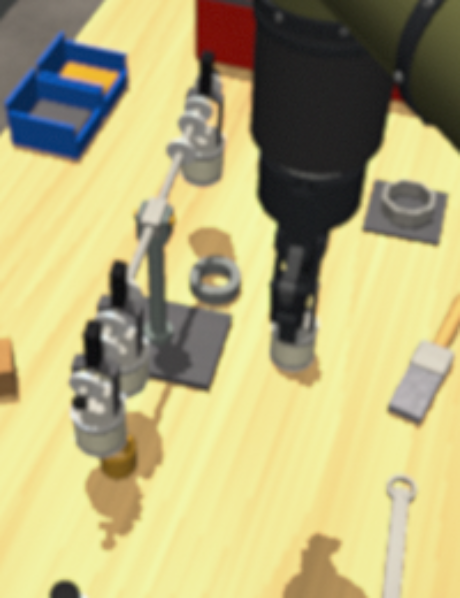

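```bash
python3 -m pendant '-0.01 -0.1 0.02 0 0 0.05; -0.03 -0.22 0.05 0 0 0.1; -0.05 -0.38 0.08 0 0 0.14; -0.07 -0.54 0.12 0 0 0.184; -0.08 -0.68 0.16 0 0 0.184; -0.095 -0.78 0.18 0 0 0.184; -0.095 -0.83 0.182 0 0 0.184; -0.095 -0.846 0.182 0 0 0.184; -0.095 -0.846 0.182 0 0 0.184'
python3 - <<'E'
from bar import *
go(.4765,-.067,.141,-.02)
p=snapshot("side");print(p["shot"])
print(pt(-.12,-.09))
E
```

```text
t: 30.95
ee_pos: [0.4765, -0.0673, 0.2596]
orientation: [0.011, 1.0, -0.0, -0.0]
contact_force: [-0.1, -0.1, 0.6]
width: 0.548
grasp_force: 0.0
go [-1.000e-04  1.000e-03  4.743e-01] [-0.     -0.0004 -0.0022]
28
[ 0.63402668 -0.15317296  0.21078543]
```

```bash
python3 -m pendant '0 0 0.05 0 0 0; 0 0 0.15 0 0 0; 0 0 0.25 0 0 0; 0 0 0.35 0 0 0; 0 0 0.42 0 0 0; 0 0 0.46 0 0 0; 0 0 0.475 0 0 0; 0 0 0.475 0 0 0'
python3 -m pendant '0 0 0 0 0 0; 0 0 0 0 0 0; 0 0 0 0 0 0; 0 0 0 0 0 0; 0 0 0 0 0 0; 0 0 0 0 0 0; 0 0 0 0 0 0; 0 0 0 0 0 0' -1 50
python3 -m pendant '0 0 -0.03 0 0 0; 0 0 -0.1 0 0 0; 0 0 -0.2 0 0 0; 0 0 -0.3 0 0 0; 0 0 -0.4 0 0 0; 0 0 -0.49 0 0 0; 0 0 -0.522 0 0 0; 0 0 -0.53 0 0 0; 0 0 -0.53 0 0 0'
python3 -m pendant '-0.03 -0.03 0 0 0 -0.03; -0.09 -0.09 0 0 0 -0.06; -0.16 -0.16 0 0 0 -0.1; -0.23 -0.23 0 0 0 -0.14; -0.29 -0.29 0 0 0 -0.183; -0.335 -0.335 0 0 0 -0.183; -0.358 -0.36 0 0 0 -0.183; -0.358 -0.36 0 0 0 -0.183; -0.358 -0.36 0 0 0 -0.183'
python3 - <<'E'
from bar import *
ps=[snapshot("side"),snapshot("top")];tips(ps)
go(.634,-.1534,.273,.0756)
E
```

```text
t: 31.8
ee_pos: [0.4762, -0.0669, 0.1407]
orientation: [0.01, 1.0, -0.0, 0.0]
contact_force: [-0.2, -0.2, -0.1]
width: 0.549
grasp_force: 0.0
t: 32.6
ee_pos: [0.4767, -0.0673, 0.1417]
orientation: [0.01, 1.0, -0.0, 0.001]
contact_force: [0.4, -0.4, 5.5]
width: 0.223
grasp_force: 49.9
t: 33.5
ee_pos: [0.4759, -0.067, 0.2718]
orientation: [0.01, 1.0, 0.0, -0.001]
contact_force: [-0.2, 0.8, -2.0]
width: 0.23
grasp_force: 49.0
t: 34.4
ee_pos: [0.5634, -0.1586, 0.2725]
orientation: [-0.038, 0.999, 0.0, -0.001]
contact_force: [-0.5, 0.2, -2.6]
width: 0.229
grasp_force: 49.2
tip 0.23 (np.float64(0.2), np.float64(-0.095), 21)
tip -0.23 (np.float64(2.4), np.float64(-0.085), 112)
tip 0.23 (np.float64(14.7), np.float64(0.26), 7)
tip -0.23 (np.float64(17.0), np.float64(0.225), 12)
go [-0.2828 -0.0012  0.0014] [0.0004 0.0005 0.0008]
```

```bash
python3 -m pendant '0 0 -0.003 0 0 0; -0.04 0 -0.003 0 0 0; -0.1 0 -0.003 0 0 0; -0.16 0 -0.003 0 0 0; -0.21 0 -0.003 0 0 0; -0.25 0 -0.003 0 0 0; -0.275 0 -0.003 0 0 0; -0.283 0 -0.003 0 0 0; -0.283 0 -0.003 0 0 0'
python3 -m pendant '0 0 0.02 0 0 0; 0 0 0.05 0 0 0; 0 0 0.09 0 0 0; 0 0 0.12 0 0 0; 0 0 0.145 0 0 0; 0 0 0.165 0 0 0; 0 0 0.185 0 0 0; 0 0 0.205 0 0 0; 0 0 0.22 0 0 0; 0 0 0.224 0 0 0'
python3 -m pendant '0 0 0 0 0 0; 0 0 0 0 0 0; 0 0 0 0 0 0; 0 0 0 0 0 0; 0 0 0 0 0 0; 0 0 0 0 0 0; 0 0 0 0 0 0; 0 0 0 0 0 0' 0.1
python3 -m pendant '0 0 -0.04 0 0 0; 0 0 -0.12 0 0 0; 0 0 -0.25 0 0 0; 0.1 0 -0.36 0 0 0; 0.25 0 -0.42 0 0 0; 0.4 0 -0.42 0 0 0; 0.55 0 -0.42 0 0 0; 0.65 0 -0.42 0 0 0; 0.7 0 -0.42 0 0 0; 0.7 0 -0.42 0 0 0'
python3 - <<'E'
from bar import *
ps=[snapshot("side"),snapshot("top")];tips(ps)
m=np.zeros((600,800,3),np.uint8);m[:,:420]=cv2.resize(ps[0]["frame"][90:390,190:400],(420,600));m[:210,420:]=cv2.resize(ps[1]["frame"][180:290,180:380],(380,210))
m[220:540,420:]=cv2.resize(ps[1]["frame"][215:331,90:228],(380,320));cv2.imwrite("pics/s.png",m)
for p in ps:
  for n in("bottle_mid","pad_top","holder_in"):print(n,[(round(d["p"],2),w(p,d["location"]).round(3).tolist()) for d in find_in(p,n)][:2])
E
```

```text
t: 35.4
ee_pos: [0.6345, -0.1536, 0.2738]
orientation: [-0.038, 0.999, 0.0, -0.0]
contact_force: [-0.5, 0.4, -2.6]
width: 0.227
grasp_force: 49.2
t: 36.4
ee_pos: [0.6347, -0.1539, 0.218]
orientation: [-0.038, 0.999, -0.0, 0.001]
contact_force: [3.3, -0.6, -0.2]
width: 0.226
grasp_force: 49.6
t: 37.2
ee_pos: [0.6344, -0.1536, 0.2179]
orientation: [-0.038, 0.999, 0.0, -0.0]
contact_force: [-0.1, 0.0, -0.3]
width: 0.552
grasp_force: 0.0
t: 38.2
ee_pos: [0.4588, -0.1673, 0.3253]
orientation: [-0.037, 0.999, -0.0, 0.002]
contact_force: [1.2, -0.3, 0.8]
width: 0.547
grasp_force: 0.0
tip 0.23 (np.float64(0.4), np.float64(0.0), 28)
tip -0.23 (np.float64(51.3), np.float64(-0.26), 10)
tip 0.23 (np.float64(0.4), np.float64(0.05), 25)
tip -0.23 (np.float64(0.8), np.float64(0.0), 23)
bottle_mid [(0.65, [0.544, 0.361, 0.099]), (0.39, [0.616, 0.013, 0.206])]
pad_top [(0.71, [0.406, 0.355, 0.078]), (0.51, [0.597, 0.15, 0.024])]
holder_in [(0.7, [0.395, -0.331, 0.01]), (0.36, [0.622, 0.018, 0.202])]
bottle_mid [(0.73, [0.556, 0.34, 0.107]), (0.63, [0.628, -0.031, 0.208])]
pad_top [(0.82, [0.41, 0.352, 0.079]), (0.74, [0.624, -0.026, 0.207])]
holder_in []
```

View pics/s.png

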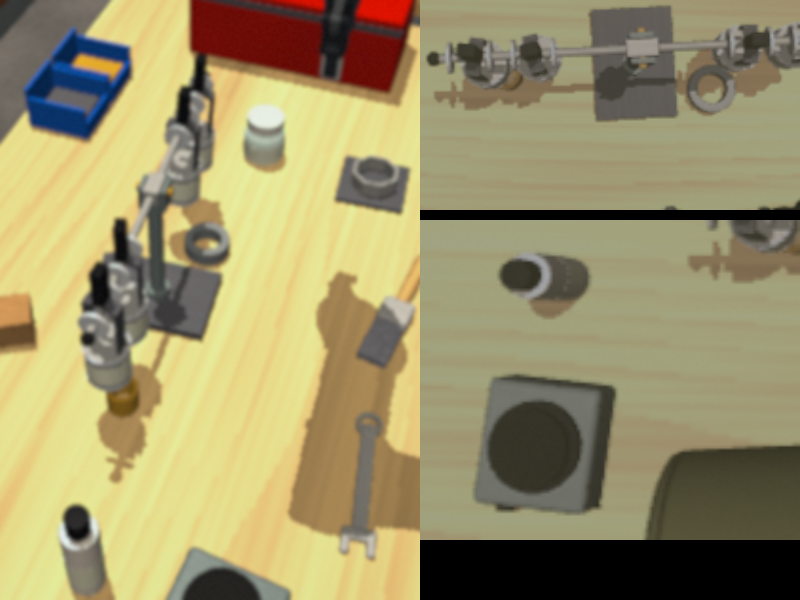

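```bash
python3 - <<'E'
from blk import *
T=snapshot("top");S=snapshot("side")
for p in (T,S):
    print(blocks(p,[(.553,.352)],zc=.126,r=15))
    g=p["frame"].max(axis=2); n,l,st,c=cv2.connectedComponentsWithStats((g<60).astype(np.uint8))
    u,v=proj(p,[.409,.353,.076])
    print("pad",[(ray(p,*c[i],.0765)[:2].round(4),st[i,4]) for i in range(1,n) if np.hypot(c[i,0]-u,c[i,1]-v)<15 and st[i,4]>100])
    if p is T: print("bottle edges cap")
print("holder c top0",ray(T,414,304,.008))
# holder: project from first saved pictures
f=cv2.imread("pics/top0.png");h=cv2.imread("pics/side0.png")
m=np.zeros((400,800,3),np.uint8);m[:,:400]=cv2.resize(f[280:330,388:438],(400,400),interpolation=cv2.INTER_CUBIC);m[:,400:]=cv2.resize(h[155:205,352:402],(400,400),interpolation=cv2.INTER_CUBIC)
for off,p,(x0,y0) in((0,T,(388,280)),(400,S,(352,155))):
    for X in ([.40,-.337,.032],[.40,-.337,.008]):
        u,v=proj(p,X);cv2.circle(m,(int((u-x0+.5)*8)+off,int((v-y0+.5)*8)),3,(0,0,255),-1)
    Q=[[.40+.028*np.cos(t),-.337+.028*np.sin(t),.032] for t in np.linspace(0,6.28,40)]
    for X in Q:
        u,v=proj(p,X);cv2.circle(m,(int((u-x0+.5)*8)+off,int((v-y0+.5)*8)),1,(0,255,0),-1)
cv2.imwrite("pics/hold.png",m)
from fit import go
go(.553,.35,.2,.0756)
E
```

```text
[[([0.5586, 0.3473], 113, [126.4, 234.4])]]
pad [(array([0.4132, 0.3461]), np.int32(843))]
bottle edges cap
[[([0.5557, 0.348], 150, [228.1, 351.3])]]
pad [(array([0.4059, 0.3604]), np.int32(1285))]
holder c top0 [ 0.40055805 -0.34706781  0.008     ]
go [-0.5268  2.0333  0.4898] [ 0.0002 -0.0018 -0.0002]
```

View pics/hold.png

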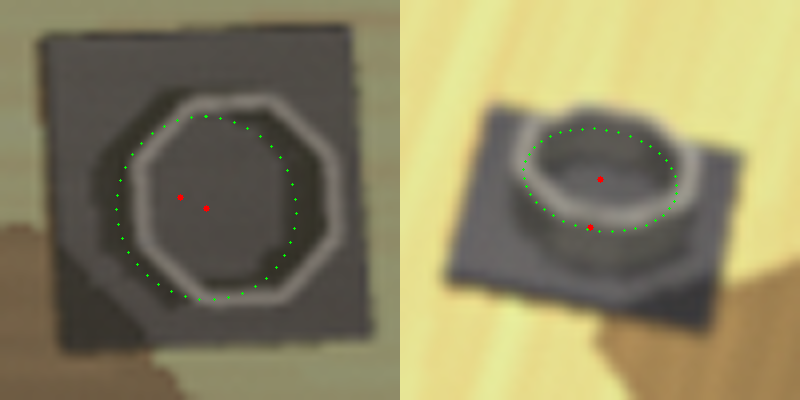

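```bash
python3 -m pendant '0 0.1 0 0 0 0; 0 0.25 0 0 0 0; 0 0.42 0 0 0 0; 0 0.6 0 0 0 0; 0 0.78 0 0 0 0; 0 0.93 0 0 0 0; 0 1 0 0 0 0' 0.6
python3 -m pendant '0 0.15 0 0 0 0; 0 0.32 0 0 0 0; 0 0.5 0 0 0 0; -0.1 0.68 0 0 0 0; -0.25 0.83 0 0 0 0; -0.4 0.95 0.1 0 0 0; -0.5 1 0.2 0 0 0; -0.52 1 0.3 0 0 0; -0.52 1 0.4 0 0 0; -0.52 1 0.44 0 0 0'
python3 - <<'E'
from fit import *
go(.557,.3477,.076,.0756);print(get_state()["joints"].round(2))
E
```

```text
t: 39.4
ee_pos: [0.4406, 0.0851, 0.3227]
orientation: [-0.039, 0.999, 0.0, -0.0]
contact_force: [0.0, -0.4, -0.8]
width: 0.804
grasp_force: 0.0
t: 40.4
ee_pos: [0.5512, 0.3412, 0.2088]
orientation: [-0.038, 0.999, -0.002, -0.002]
contact_force: [0.4, -0.6, -0.4]
width: 0.8
grasp_force: 0.0
go [-0.0276  0.0259  0.5309] [-0.0063 -0.009  -0.0005]
[ 0.86  0.17  0.19 -0.   -1.59 -2.36]
```

```bash
python3 -m pendant '-0.028 0.026 0 0 0 0; -0.028 0.026 0.05 0 0 0; -0.028 0.026 0.15 0 0 0; -0.028 0.026 0.25 0 0 0; -0.028 0.026 0.35 0 0 0; -0.028 0.026 0.43 0 0 0; -0.028 0.026 0.49 0 0 0; -0.028 0.026 0.52 0 0 0; -0.028 0.026 0.53 0 0 0; -0.028 0.026 0.53 0 0 0'
python3 -m pendant '0 0 0 0 0 0; 0 0 0 0 0 0; 0 0 0 0 0 0; 0 0 0 0 0 0; 0 0 0 0 0 0; 0 0 0 0 0 0; 0 0 0 0 0 0; 0 0 0 0 0 0' -1 90
python3 -m pendant '0 0 -0.03 0 0 0; 0 0 -0.1 0 0 0; 0 0 -0.2 0 0 0; 0 0 -0.3 0 0 0; 0 0 -0.38 0 0 0; 0 0 -0.42 0 0 0; 0 0 -0.42 0 0 0; 0 0 -0.42 0 0 0'
python3 - <<'E'
from fit import *
go(.410,.350,.076+.088,.0756);print(get_state()["ee_pos"])
E
```

```text
t: 41.4
ee_pos: [0.5586, 0.3488, 0.0813]
orientation: [-0.038, 0.999, 0.0, 0.0]
contact_force: [0.2, 0.7, 0.8]
width: 0.799
grasp_force: 0.0
t: 42.2
ee_pos: [0.559, 0.3488, 0.082]
orientation: [-0.038, 0.999, 0.0, 0.001]
contact_force: [0.3, -2.1, 6.0]
width: 0.443
grasp_force: 90.1
t: 43.0
ee_pos: [0.5577, 0.3485, 0.1837]
orientation: [-0.038, 0.999, -0.0, -0.001]
contact_force: [0.1, 0.2, -2.5]
width: 0.442
grasp_force: 90.4
go [0.5885 0.0507 0.0803] [-0.0012 -0.0043 -0.0002]
[0.5577174  0.34847398 0.1837409 ]
```

```bash
python3 -m pendant '0.06 0.01 0 0 0 0; 0.15 0.02 0 0 0 0; 0.27 0.03 0 0 0 0; 0.39 0.04 0 0 0 0; 0.49 0.05 0 0 0 0; 0.56 0.05 0 0 0 0; 0.5885 0.05 0 0 0 0; 0.5885 0.05 0 0 0 0; 0.5885 0.05 0 0 0 0'
python3 -m pendant '0 0 0.03 0 0 0; 0 0 0.06 0 0 0; 0 0 0.085 0 0 0; 0 0 0.1 0 0 0; 0 0 0.11 0 0 0; 0 0 0.12 0 0 0; 0 0 0.13 0 0 0; 0 0 0.138 0 0 0; 0 0 0.142 0 0 0; 0 0 0.142 0 0 0'
python3 - <<'E'
from fit import *
s=get_state();print(s["ee_pos"],s["contact_force"])
for n in("side","top"):
  p=snapshot(n);cv2.imwrite(f"pics/pr_{n}.png",p["frame"])
  print([(round(d["p"],2),w(p,d["location"]).round(3).tolist()) for d in find_in(p,"pad_top")][:2])
E
```

```text
t: 43.9
ee_pos: [0.4109, 0.3498, 0.1848]
orientation: [-0.038, 0.999, -0.0, -0.0]
contact_force: [0.2, -0.3, -1.7]
width: 0.446
grasp_force: 90.4
t: 44.9
ee_pos: [0.4109, 0.3498, 0.1505]
orientation: [-0.038, 0.999, 0.0, 0.0]
contact_force: [-1.5, -4.0, 6.0]
width: 0.442
grasp_force: 90.9
[0.41086916 0.3497747  0.15046538] [-1.49011585 -3.95338779  5.9925052 ]
[(0.9, [0.401, 0.368, 0.066])]
[(0.62, [0.425, 0.339, 0.068])]
```

```bash
python3 -m pendant '0 0 0.005 0 0 0; 0 0 0.01 0 0 0; 0 0 0.012 0 0 0; 0 0 0.012 0 0 0; 0 0 0.012 0 0 0'
python3 -m pendant '0 0 0.003 0 0 0; 0 0 0.006 0 0 0; 0 0 0.008 0 0 0; 0 0 0.008 0 0 0; 0 0 0.008 0 0 0'
```

```text
t: 45.6
ee_pos: [0.411, 0.3498, 0.1479]
orientation: [-0.038, 0.999, 0.0, 0.001]
contact_force: [-0.9, -3.0, 6.9]
width: 0.445
grasp_force: 91.1
t: 46.1
ee_pos: [0.4114, 0.3498, 0.1478]
orientation: [-0.038, 0.999, 0.001, 0.001]
contact_force: [-3.9, -5.0, 13.3]
width: 0.445
grasp_force: 91.8
```

```bash
R='0 0 0.006 0 0 0'; python3 -m pendant '0 0 0.003 0 0 0; 0 0 0.006 0 0 0; 0 0 0.006 0 0 0; 0 0 0.006 0 0 0; 0 0 0.006 0 0 0; 0 0 0.006 0 0 0; 0 0 0.006 0 0 0; 0 0 0.006 0 0 0; 0 0 0.006 0 0 0; 0 0 0.006 0 0 0'
python3 -m pendant '0 0 0 0 0 0; 0 0 0 0 0 0; 0 0 0 0 0 0; 0 0 0 0 0 0; 0 0 0 0 0 0; 0 0 0 0 0 0; 0 0 0 0 0 0; 0 0 0 0 0 0; 0 0 0 0 0 0; 0 0 0 0 0 0'
python3 -m pendant '0 0 0 0 0 0; 0 0 0 0 0 0; 0 0 0 0 0 0; 0 0 0 0 0 0; 0 0 0 0 0 0; 0 0 0 0 0 0; 0 0 0 0 0 0; 0 0 0 0 0 0; 0 0 0 0 0 0; 0 0 0 0 0 0'
python3 -m pendant '0 0 -0.05 0 0 0; 0 0 -0.15 0 0 0; 0 0 -0.3 0 0 0; 0 0 -0.45 0 0 0; 0 0 -0.6 0 0 0; 0 0 -0.68 0 0 0; 0 0 -0.72 0 0 0; 0 0 -0.72 0 0 0'
python3 - <<'E'
from fit import *
p=snapshot("side");cv2.imwrite("pics/b.png",p["frame"])
go(.402,-.3455,.32,.0756)
E
```

```text
t: 47.1
ee_pos: [0.4117, 0.3499, 0.1478]
orientation: [-0.038, 0.999, 0.001, 0.002]
contact_force: [-5.6, -6.9, 19.6]
width: 0.445
grasp_force: 92.4
t: 48.1
ee_pos: [0.4117, 0.3498, 0.1477]
orientation: [-0.038, 0.999, 0.001, 0.002]
contact_force: [-5.0, -6.6, 18.6]
width: 0.443
grasp_force: 92.4
t: 49.1
ee_pos: [0.4117, 0.3498, 0.1477]
orientation: [-0.038, 0.999, 0.001, 0.002]
contact_force: [-5.1, -6.8, 17.9]
width: 0.446
grasp_force: 92.4
t: 49.9
ee_pos: [0.4107, 0.3507, 0.3235]
orientation: [-0.038, 0.999, 0.001, -0.0]
contact_force: [-0.0, -0.3, -3.1]
width: 0.443
grasp_force: 90.5
go [ 0.2445 -2.7732  0.0088] [-0.0001 -0.0028  0.0005]
```

```bash
python3 -m pendant '0.01 -0.1 0 0 0 0; 0.02 -0.24 0 0 0 0; 0.035 -0.4 0 0 0 0; 0.05 -0.56 0 0 0 0; 0.065 -0.72 0 0 0 0; 0.08 -0.85 0 0 0 0; 0.082 -0.924 0 0 0 0; 0.082 -0.924 0 0 0 0'
python3 -m pendant '0.01 -0.1 0 0 0 0; 0.02 -0.24 0 0 0 0; 0.035 -0.4 0 0 0 0; 0.05 -0.56 0 0 0 0; 0.065 -0.72 0 0 0 0; 0.08 -0.85 0 0 0 0; 0.082 -0.924 0 0 0 0; 0.082 -0.924 0 0 0 0'
python3 -m pendant '0.01 -0.1 0 0 0 0; 0.02 -0.24 0 0 0 0; 0.035 -0.4 0 0 0 0; 0.05 -0.56 0 0 0 0; 0.065 -0.72 0 0 0 0; 0.08 -0.85 0 0 0 0; 0.082 -0.924 0 0 0 0; 0.082 -0.924 0 0 0 0; 0.082 -0.924 0 0 0 0'
python3 - <<'E'
from fit import *
go(.402,-.3455,.145,.0756)
E
```

```text
t: 50.75
ee_pos: [0.4074, 0.1163, 0.3221]
orientation: [-0.037, 0.999, -0.0, -0.001]
contact_force: [0.1, 0.4, -1.9]
width: 0.444
grasp_force: 90.7
t: 51.55
ee_pos: [0.4045, -0.1149, 0.3215]
orientation: [-0.036, 0.999, 0.0, -0.002]
contact_force: [-0.8, 0.5, -2.3]
width: 0.446
grasp_force: 91.1
t: 52.45
ee_pos: [0.4022, -0.3449, 0.3218]
orientation: [-0.038, 0.999, 0.001, -0.001]
contact_force: [0.1, 0.3, -2.2]
width: 0.44
grasp_force: 91.3
go [-5.000e-04 -3.500e-03  7.073e-01] [ 0.0033 -0.0037  0.0003]
```

```bash
python3 -m pendant '0 -0.004 0.05 0 0 0; 0 -0.004 0.17 0 0 0; 0 -0.004 0.31 0 0 0; 0 -0.004 0.45 0 0 0; 0 -0.004 0.58 0 0 0; 0 -0.004 0.68 0 0 0; 0 -0.004 0.75 0 0 0; 0 -0.004 0.78 0 0 0; 0 -0.004 0.78 0 0 0; 0 -0.004 0.78 0 0 0'
python3 - <<'E'
from fit import *
print(get_state()["ee_pos"])
p=snapshot("side");q=snapshot("top")
m=np.zeros((600,800,3),np.uint8);m[:,:480]=cv2.resize(p["frame"][120:220,337:417],(480,600),interpolation=cv2.INTER_CUBIC)
m[:320,480:]=cv2.resize(q["frame"][270:340,380:450],(320,320),interpolation=cv2.INTER_CUBIC);cv2.imwrite("pics/ins.png",m)
E
```

```text
t: 53.45
ee_pos: [0.4022, -0.3466, 0.1294]
orientation: [-0.038, 0.999, -0.0, 0.001]
contact_force: [-0.7, -0.8, -1.4]
width: 0.443
grasp_force: 91.3
[ 0.40216571 -0.34662453  0.12944096]
```

View pics/ins.png

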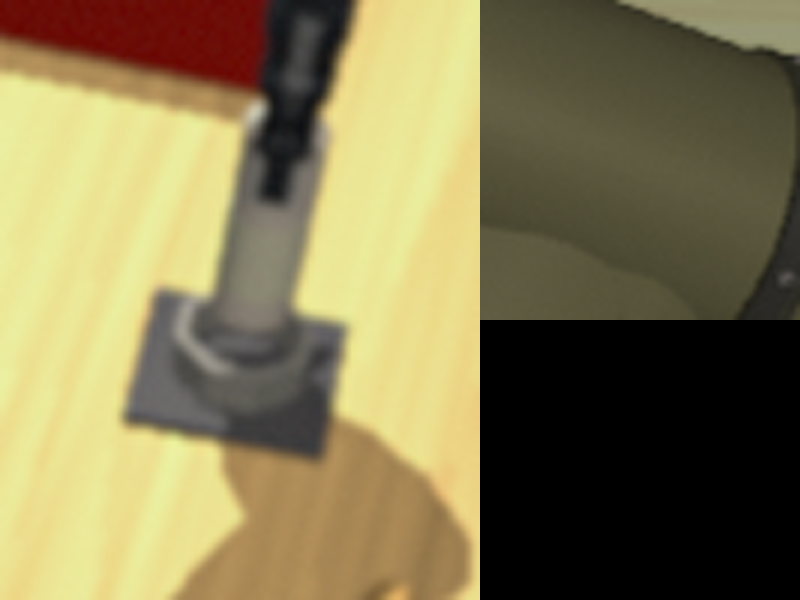

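```bash
python3 -m pendant '-0.012 0 0 0 0 0; -0.012 0 0.02 0 0 0; -0.012 0 0.045 0 0 0; -0.012 0 0.07 0 0 0; -0.012 0 0.095 0 0 0; -0.012 0 0.1 0 0 0; -0.012 0 0.1 0 0 0'
python3 -m pendant '0 0 0.015 0 0 0; 0 0 0.03 0 0 0; 0 0 0.04 0 0 0; 0 0 0.048 0 0 0; 0 0 0.054 0 0 0; 0 0 0.057 0 0 0; 0 0 0.057 0 0 0'
```

```text
t: 54.25
ee_pos: [0.4044, -0.3465, 0.103]
orientation: [-0.038, 0.999, 0.0, -0.0]
contact_force: [1.3, -0.4, -2.2]
width: 0.442
grasp_force: 91.3
t: 54.95
ee_pos: [0.4048, -0.3466, 0.09]
orientation: [-0.038, 0.999, -0.0, 0.0]
contact_force: [-1.1, 1.7, 2.9]
width: 0.45
grasp_force: 91.8
```

```bash
python3 -m pendant '0 0 -0.003 0 0 0; 0 0 -0.003 0 0 0; 0 0 -0.003 0 0 0; 0 0 -0.003 0 0 0; 0 0 -0.003 0 0 0; 0 0 -0.003 0 0 0; 0 0 -0.003 0 0 0; 0 0 -0.003 0 0 0' 0.6
python3 -m pendant '0 0 -0.05 0 0 0; 0 0 -0.15 0 0 0; 0 0 -0.3 0 0 0; 0 0 -0.45 0 0 0; 0 0 -0.62 0 0 0; 0 0 -0.75 0 0 0; 0 0 -0.8 0 0 0; 0 0 -0.8 0 0 0'
python3 -m pendant '0.1 -0.1 0 0 0 0; 0.2 -0.25 0 0 0 0; 0.3 -0.4 0 0 0 0; 0.35 -0.55 0 0 0 0; 0.35 -0.65 0 0 0 0; 0.35 -0.65 0 0 0 0; 0.35 -0.65 0 0 0 0'
python3 - <<'E'
from bar import *
from blk import blocks
ps=[snapshot("side"),snapshot("top")];tips(ps)
for p in ps:
  print([(round(d["p"],2),w(p,d["location"]).round(3).tolist()) for d in find_in(p,"bottle_mid")][:2], blocks(p,[(.4035,-.346)],zc=.134))
  print("tins",[(round(d["p"],2),w(p,d["location"]).round(3).tolist()) for n in("tin0_mid","tin1_mid","tin2_mid","tin3_mid") for d in find_in(p,n) if d["p"]>.3])
  for b in ("tape","coupling","carton","jar"): print(b,[(round(d["p"],2),w(p,d["location"]).round(3).tolist()) for d in find_in(p,b) if d["p"]>.3][:1])
E
```

```text
t: 55.75
ee_pos: [0.4046, -0.3465, 0.0899]
orientation: [-0.038, 0.999, 0.0, -0.0]
contact_force: [-1.0, -0.5, 1.0]
width: 0.796
grasp_force: 0.0
t: 56.55
ee_pos: [0.4051, -0.3469, 0.2927]
orientation: [-0.038, 0.999, -0.001, 0.002]
contact_force: [-0.3, 0.4, -0.3]
width: 0.801
grasp_force: 0.0
t: 57.25
ee_pos: [0.3293, -0.515, 0.2875]
orientation: [-0.037, 0.999, 0.002, -0.001]
contact_force: [0.1, -0.4, -0.3]
width: 0.8
grasp_force: 0.0
tip 0.23 (np.float64(0.4), np.float64(0.0), 28)
tip -0.23 (np.float64(51.3), np.float64(-0.26), 10)
tip 0.23 (np.float64(0.4), np.float64(0.055), 29)
tip -0.23 (np.float64(0.7), np.float64(0.0), 29)
[(0.71, [0.397, -0.329, 0.093]), (0.32, [0.624, -0.15, 0.135])] [[([0.4022, -0.3486], 67, [382.2, 147.2])]]
tins [(0.76, [0.604, 0.166, 0.133]), (0.75, [0.626, -0.215, 0.158]), (0.56, [0.622, -0.143, 0.134]), (0.86, [0.603, 0.096, 0.137])]
tape [(0.87, [0.588, -0.13, 0.022])]
coupling [(0.46, [0.595, 0.148, 0.02])]
carton [(0.65, [0.778, 0.098, 0.047])]
jar [(0.88, [0.571, -0.34, 0.051])]
[(0.96, [0.412, -0.334, 0.114])] [[([0.4051, -0.3473], 135, [433.7, 309.9]), ([0.4018, -0.2956], 19, [410.6, 310.9])]]
tins [(0.67, [0.41, -0.332, 0.114]), (0.6, [0.605, 0.144, 0.159]), (0.92, [0.633, -0.219, 0.16]), (0.91, [0.626, -0.146, 0.167]), (0.74, [0.612, 0.082, 0.139]), (0.56, [0.632, -0.219, 0.162]), (0.55, [0.413, 0.353, 0.075]), (0.88, [0.609, 0.085, 0.131]), (0.56, [0.63, -0.034, 0.207]), (0.51, [0.637, -0.216, 0.163])]
tape [(0.67, [0.593, -0.141, 0.021])]
coupling [(0.66, [0.625, -0.032, 0.207])]
carton [(0.95, [0.786, 0.094, 0.044])]
jar [(0.74, [0.575, -0.348, 0.072])]
```

Four tins hang with the bar level, and the bottle stands upright at the holder centre with its cap at z ≈ 0.134. The bystanders have not moved, so I'm handing in.

```bash
python3 -c "
from station import *
print(hand_in())"
```

```text
the job is handed in; nothing more can be done
None
```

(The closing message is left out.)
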